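# Load the bottle rack and hold its dust flap for fitting the stay

## Robot

A 6-joint arm with a two-finger parallel gripper is mounted at the origin on a cart in front of the work surface, level with it; the furniture and walls round the work are solid. World frame = base frame: x ahead of the robot, y to its left, z up, the work surface at z = 0. Lengths are in m, angles in rad, forces in N, time in s.
With the tool pointing down it reaches from about 0.35 to 1 m from the base axis. Payload 7.1 kg.
Tool frame: the origin (TCP) lies at the very end of the fingers, on their centre line; the grasp point (between the pads) lies 19 mm behind it (arm.tcp_to_grasp is the distance from the TCP to the grasp point, in m); z points along the fingers, x is the direction in which the jaws open and shut, and the axes are right-handed (so a half turn about z gives the same grasp; the last joint's range is limited). The gripper opens to 85 mm and grips with 20 to 120 N. Pads are 22 mm wide; open, the fingers measure 114 mm over their backs; the gripper's body (76 mm by 85 mm) begins 54 mm behind the grasp point. The pads swing forward as they close: fully open they stand 13 mm farther back than shut.
Start: joints at [-1.287, 0.423, 1.63, -0, 1.089, -0.019], TCP at [0.186, -0.597, 0.231] pointing down, gripper open.
Joint ranges: [-3, 3], [-0.9, 2.11], [0.09, 2.58], [-1.31, 4.45], [0.11, 2.69], [-2.54, 2.54]. Speed limits (rad/s): [2.39, 2.39, 3.01, 3.14, 3.14, 3.14].

## Interface

Orientations are given as a unit quaternion [w, x, y, z].
In Python, from workcell import arm, eyes, job, boxes_of, regions_of, mark_of gives the robot as it stands.
- The arm moves only by the shell command python3 -m pendant 'ROWS'. ROWS is JSON, one flat list of numbers, 7 for each row, row after row: the shift along the tool's x, y, z in units of 25 mm (1.0 is 25 mm), then the turn, a rotation vector about the tool's x, y, z in rad, then the opening, from 0 (shut) to 1 (fully open). A call has 1 to 8 rows; each row shifts and turns the pose as measured when the row begins, along the tool's axes as they then stand; what a row does not reach is not made up. A row lasts 1/8 s, in which the tool goes at most 62.5 mm and 10.7 degrees, less where a joint would pass 70% of its speed; a pose out of reach is approached as far as the arm can. A call is refused whole if a number of a shift passes 1 or a number of a turn 0.188, either way. A call with a gripper value outside its range is refused whole. The fingers move at their own pace and stop on an object; the grip force is fixed at half the most. Time passes only in rows, so rows that do not move let the fingers close. It gives the time, the measured TCP pose, the force and the opening at its end, in the units of the state.
- arm.sense(): the state, without advancing time (a new reading comes with each control period).
- eyes.read_camera(name): name is "scene" or "top"; returns (picture, depth): 480x640x3 uint8, blue, green, red; 480x640 float32, m along the optical axis (not along the pixel's ray), 0 where there is no reading.
- eyes.calibration(name): a dict with "fx", "fy", "cx", "cy" (pixels), "distortion" ([k1, k2, p1, p2, k3] as OpenCV has them; the pictures are not rectified), "rvec" (rotation vector, rad) and "tvec" (3), from world to camera coordinates, as OpenCV has them. Camera axes: x right, y down, z forward; pixel columns grow to the right and rows downward; lengths in m; the calibration is good to about 2 mm. A picture is of the moment at which its call begins. calibration takes no time and is no camera call.
- job.close_job(): hands the job in, once; it reports no verdict.
Trained networks look in the newest picture that a camera, given by its name, has taken for a name from the list of things; names that differ only in an ending like _2 or _b are one class to them, and where a whole thing is asked for, a point or a joint stands for the part that bears it (a point fixed in the world has none). Each returns a list of dicts, best first, with "confidence" (0 to 1); they miss things now and then, are a little off and sometimes report something else, mostly with a low value. They report only what shows in the picture. A call takes as long as a camera call.
- boxes_of(camera, query): "pixel" ([column, row] in pixels, amid what is visible of it).
- regions_of(camera, query): "mask" (480x640 bool, what is visible of it) and "pixel" ([column, row] in pixels, amid what is visible of it).
- mark_of(camera, query): "pixel" ([column, row] in pixels: a listed point, or the origin of a listed thing).
The state is a dict: "time_s": time; "joints": joint angles; "qd": joint speeds; "tau": joint torques, N m; "tcp_pos": TCP position; "tcp_rot": TCP orientation; "contact_force": force on the tool from outside, world axes, zero at the start; "ft_torque": the same for the moment, N m; "finger_gap": finger opening in m.
Only numpy, scipy, OpenCV 4.12 (cv2) and the standard library are available. Lean on these libraries where they do the work, as an engineer would, in place of code of your own. Each camera call takes 0.05 s, during which the arm holds its last target.

## Task

Put the two bottles standing on the worktop to the left of the bottle rack upright into its two empty cells, one to a cell, without tipping them over. Then take the rack's thrown-back dust flap, swing it forward and hold it still at 60 degrees open (0 is shut and level, 90 straight up), so that a colleague can screw on its missing stay; never let it drop below 30 degrees, and leave the other things where they are. The program finishes while the gripper is still holding the flap there: it is not let go.

Things in the scene. Friction and masses are not known exactly. Their poses are not given: they have to be found in the camera images.
- rack: fixed bottle rack: grey block 104 (x, -47 to +57) x 202 (y) x 30 mm high with three square pockets (cells) in a row along y, and an upright aluminium back panel to 110 mm height at its +x side. Origin: underside, mid-length, 12 mm behind the cell centres; z up. Right of the middle, its back to far right (yaw about -1.0 +- 0.17 rad): the row runs from near right to far left.
- cell0 (a point): centre of the floor of cell 0, at the near end of (nearest the robot in) the row (x -12, y -70, z 6 mm in the rack frame); axes as the rack. Cells are 50 x 50 mm, 24 mm deep, mouth 30 mm above the worktop with 2 mm chamfers, 70 mm apart and 68 mm from the hinge line. One cell, any of the three, already holds bottle_2; the other two are empty (a flat felt disc lies on the floor).
- cell1 (a point): centre of the floor of cell 1, in the middle of the row (x -12, y 0, z 6 mm in the rack frame); axes as the rack. Cells are 50 x 50 mm, 24 mm deep, mouth 30 mm above the worktop with 2 mm chamfers, 70 mm apart and 68 mm from the hinge line. One cell, any of the three, already holds bottle_2; the other two are empty (a flat felt disc lies on the floor).
- cell2 (a point): centre of the floor of cell 2, at the far end of the row (x -12, y 70, z 6 mm in the rack frame); axes as the rack. Cells are 50 x 50 mm, 24 mm deep, mouth 30 mm above the worktop with 2 mm chamfers, 70 mm apart and 68 mm from the hinge line. One cell, any of the three, already holds bottle_2; the other two are empty (a flat felt disc lies on the floor).
- flap (a joint): hinge angle of the dust flap in rad: 0 shut (level over the cells, pointing to the rack's -x), pi/2 straight up, 1.75 (100 degrees) thrown back against its stop, where it starts. Nearly frictionless: between 0 and pi/2 it falls shut when let go, beyond pi/2 it falls back to the stop. The flap is a 4 mm aluminium plate 192 mm long in the rack's y, reaching 111 mm from the hinge, about 0.15 kg. At 60 degrees it touches no bottle.
- flap_hinge (a point): middle of the flap's hinge line, at x 56, y 0, z 114 mm in the rack frame; the hinge line runs along the rack's y. Axes as the rack.
- flap_bar (a point): middle of the flap's grip: a round bar 10 mm thick and 110 mm long along the rack's y, 135 mm from the hinge line, in the plane of the plate, held by two stubs at its ends, 24 mm of open gap between bar and plate edge. Pinched across, the bar can turn between the fingers. Its axes turn with the flap: z is the plate's normal (up when shut).
- bottle_1: bottle to load, starting upright on the worktop to the left of the rack: round body 42 mm across up to 78 mm height, then a screw cap 24 mm across to 98 mm. Origin: centre of the underside; z up. About 0.09 kg.
- bottle_4: bottle to load, starting upright on the worktop to the left of the rack: round body 40 mm across up to 72 mm height, then a screw cap 23 mm across to 90 mm. Origin: centre of the underside; z up. About 0.09 kg.
- bottle_2: bottle already in one cell of the rack: 38 mm across up to 69 mm, cap 22 mm across to 86 mm. Origin: centre of the underside. Stays there.
- arch_model_4: white plaster arch model (bystander), 59 x 62 x 31 mm, standing among the bottles; origin centre of the underside
- rubber_former: dark red rubber base former (bystander), open tray shape 52 x 65 x 22 mm; origin centre of the underside
- die_crown: small cream tooth die (bystander), 12 x 14 x 25 mm, upright; origin centre of the underside
- polish_wheel_1: brown polishing wheel (bystander), 40 mm across, 10 mm thick, lying flat; origin centre of the underside

How it is judged:
On the way:
1. both bottles stand released in the empty cells, one bottle to each cell, the flap still thrown back (horizontal distance between any of bottle_1, bottle_4, bottle_2 and cell0 below 0.011 m and horizontal distance between any of bottle_1, bottle_4, bottle_2 and cell1 below 0.011 m and horizontal distance between any of bottle_1, bottle_4, bottle_2 and cell2 below 0.011 m and z of each of bottle_1, bottle_4, bottle_2 in the frame of rack below 0.01 m and angle between each of bottle_1, bottle_4, bottle_2's own z axis and vertical below 0.1 rad and linear speed of each of bottle_1, bottle_4, bottle_2 below 0.03 m/s and contact force between each of bottle_1, bottle_4, bottle_2 and the arm below 0.2 N and contact force between each of bottle_1, bottle_4, bottle_2 and the fingers below 0.2 N and value of joint flap above 1.57 rad), for 0.2 s.
At the end, for the whole second after the job is handed in: Every cell holds one bottle (axis within 11 mm of the cell centre, underside within 4 mm of the cell floor, tilt under 0.1 rad, at rest, not touched by the robot); the flap stands at 60 degrees open, give or take 6 degrees, still, in contact with the fingers and resting on no loose thing (horizontal distance between any of bottle_1, bottle_4, bottle_2 and cell0 below 0.011 m and horizontal distance between any of bottle_1, bottle_4, bottle_2 and cell1 below 0.011 m and horizontal distance between any of bottle_1, bottle_4, bottle_2 and cell2 below 0.011 m and z of each of bottle_1, bottle_4, bottle_2 in the frame of rack below 0.01 m and angle between each of bottle_1, bottle_4, bottle_2's own z axis and vertical below 0.1 rad and linear speed of each of bottle_1, bottle_4, bottle_2 below 0.03 m/s and contact force between each of bottle_1, bottle_4, bottle_2 and the arm below 0.2 N and contact force between each of bottle_1, bottle_4, bottle_2 and the fingers below 0.2 N and value of joint flap between 0.9422 and 1.1522 rad and velocity of joint flap between -0.1 and 0.1 rad/s and contact force between flap and the fingers above 0.2 N and contact force between flap and bottle_1 below 0.05 N and contact force between flap and bottle_4 below 0.05 N and contact force between flap and bottle_2 below 0.05 N and contact force between flap and arch_model_4 below 0.05 N and contact force between flap and rubber_former below 0.05 N and contact force between flap and die_crown below 0.05 N and contact force between flap and polish_wheel_1 below 0.05 N); the arm keeps its last pose, push and grip.
It fails at once if the flap drops below 30 degrees open (value of joint flap below 0.52 rad).
It fails at once if a bystander is shifted by more than 20 mm (distance of any of arch_model_4, rubber_former, die_crown, polish_wheel_1 from where it was at the start of the episode above 0.02 m).
It fails at once if a bottle is tipped by more than 35 degrees (angle between any of bottle_1, bottle_4, bottle_2's own z axis and vertical above 0.61 rad).
It also fails if it takes over 67 s, if anything falls off the work surface, if the arm or the gripper's body presses on something with over 40 N, if the wrist force passes 120 N, or if a joint passes its speed limit or range.

## Working session

There is one attempt and no reset: what is moved stays moved. The work goes in short steps, Python scripts to look and compute and a shell command to move; the robot and the scene stay as the last step left them, time stands still between calls to the robot, and variables do not carry over. Pictures are saved under pics/ and viewed, and the job is handed in when it is done.

```bash
ls; mkdir -p pics; python3 - <<'E'
from workcell import arm, eyes, job, boxes_of, regions_of, mark_of
import cv2
print(arm.sense()); print(arm.tcp_to_grasp)
for n in ("scene","top"):
    p,d=eyes.read_camera(n); cv2.imwrite(f"pics/{n}0.png",p)
    print(n,eyes.calibration(n))
E
```

```text
pics
{'time_s': 0.0, 'joints': array([-1.28699593e+00,  4.23850756e-01,  1.63067538e+00, -1.60210338e-05,
        1.08862269e+00, -1.90029150e-02]), 'qd': array([ 3.63021784e-04,  5.73103316e-05,  8.86577978e-05, -9.14964635e-04,
        6.63763667e-04,  3.12918330e-04]), 'tau': array([ 3.01924993e-03, -5.57374620e+01, -2.81742918e+01,  1.28784832e-04,
        7.26364247e-03, -2.02997376e-05]), 'tcp_pos': array([ 0.18623922, -0.59603572,  0.23054525]), 'tcp_rot': array([-4.67108223e-04,  8.05668500e-01, -5.92366156e-01, -6.22317000e-04]), 'contact_force': array([ 0.54998648, -0.24156009, -1.04447402]), 'ft_torque': array([-0.05770858,  0.03393481,  0.04434347]), 'finger_gap': 0.08550843629283052}
0.0187
scene {'fx': 518.6766029845961, 'fy': 518.6766029845961, 'cx': 319.1054630713243, 'cy': 242.59290931222756, 'distortion': array([-0.03994969,  0.        ,  0.        ,  0.        ,  0.        ]), 'rvec': array([ 0.8017701 , -2.24357969,  1.38402038]), 'tvec': array([0.40726072, 0.17577983, 0.66568452])}
top {'fx': 511.4007598269346, 'fy': 511.4007598269346, 'cx': 322.0137806076588, 'cy': 232.72582241438533, 'distortion': array([0.0125636, 0.       , 0.       , 0.       , 0.       ]), 'rvec': array([ 2.15637333, -2.1005393 ,  0.16827315]), 'tvec': array([0.07891543, 0.43852241, 0.89892938])}
```

View pics/scene0.png

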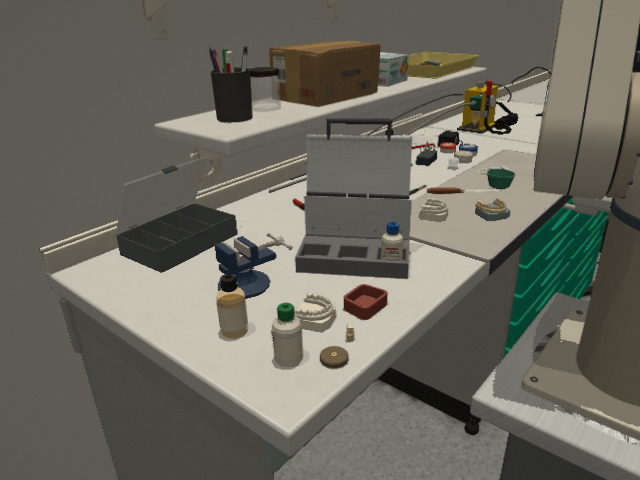

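View pics/top0.png

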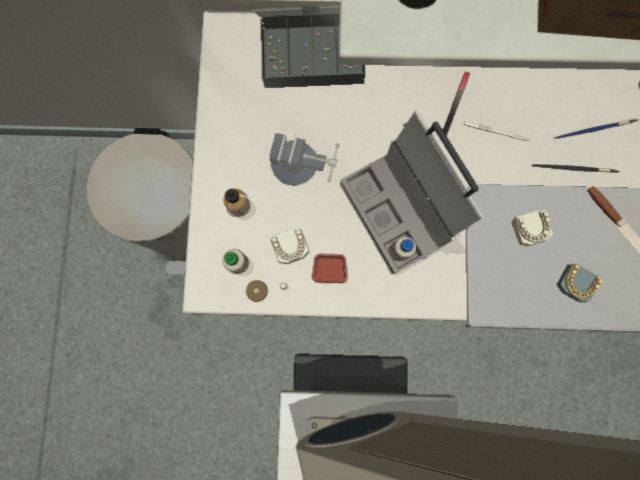

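```bash
cat > h.py <<'E'
from workcell import arm, eyes, job, boxes_of, regions_of, mark_of
import numpy as np, cv2
from scipy.spatial.transform import Rotation as R
def cal(n):
    c=eyes.calibration(n); K=np.array([[c['fx'],0,c['cx']],[0,c['fy'],c['cy']],[0,0,1]])
    return K,c['distortion'],c['rvec'],c['tvec']
def ray(n,px):
    K,D,r,t=cal(n); Rm=cv2.Rodrigues(r)[0]
    u=cv2.undistortPoints(np.array(px,float).reshape(-1,1,2),K,D).reshape(-1,2)
    d=np.c_[u,np.ones(len(u))]
    return -Rm.T@t, d@Rm   # origin, dirs
def at_z(n,px,z):
    o,d=ray(n,px); s=(z-o[2])/d[:,2]; return o+d*s[:,None]
def cloud(n,depth,mask):
    v,u=np.nonzero(mask&(depth>0)); o,d=ray(n,np.c_[u,v]); return o+d*depth[v,u][:,None],np.c_[u,v]
def proj(n,P):
    K,D,r,t=cal(n); return cv2.projectPoints(np.array(P,float).reshape(-1,3),r,t,K,D)[0].reshape(-1,2)
def tcp():
    s=arm.sense(); q=s['tcp_rot']; return s,np.array(s['tcp_pos']),R.from_quat([q[1],q[2],q[3],q[0]])
E
python3 - <<'E'
from h import *
np.set_printoptions(precision=4,suppress=True)
D={}
for n in ("top","scene"):
    p,D[n]=eyes.read_camera(n)
    for q,z in (("bottle_1",0),("bottle_4",0),("bottle_2",.006),("cell0",.006),("cell1",.006),("cell2",.006),("flap_hinge",.114),("flap_bar",.247),("rack",0),("arch_model_4",0),("rubber_former",0),("die_crown",0),("polish_wheel_1",0)):
        for r in mark_of(n,q)[:3]:
            print(n,q,r['confidence'],np.round(r['pixel'],1),at_z(n,r['pixel'],z)[0])
    for q in ("bottle_1","bottle_4"):
        for r in regions_of(n,q)[:3]:
            P,_=cloud(n,D[n],r['mask'])
            if len(P): 
                m=P[:,2]>P[:,2].max()-.008
                print(n,q,'region',r['confidence'],np.round(r['pixel']),'top',P[m].mean(0),P.max(0),P.min(0))
E
```

```text
top bottle_1 0.75 [239.8 266.5] [0.3741 0.2441 0.    ]
top bottle_1 0.73 [400.7 251. ] [ 0.4114 -0.0588  0.    ]
top bottle_1 0.57 [240.2 207.5] [0.4878 0.2495 0.    ]
top bottle_4 0.75 [239.8 266.5] [0.3741 0.2441 0.    ]
top bottle_4 0.73 [400.7 251. ] [ 0.4114 -0.0588  0.    ]
top bottle_4 0.57 [240.2 207.5] [0.4878 0.2495 0.    ]
top bottle_2 0.75 [239.8 266.5] [0.3735 0.2431 0.006 ]
top bottle_2 0.73 [400.7 251. ] [ 0.4106 -0.0579  0.006 ]
top bottle_2 0.57 [240.2 207.5] [0.4865 0.2484 0.006 ]
top cell0 0.76 [381.4 217.8] [ 0.4733 -0.0212  0.006 ]
top cell0 0.67 [400.  250.8] [ 0.4109 -0.0566  0.006 ]
top cell0 0.66 [365.8 187.8] [0.5312 0.0091 0.006 ]
top cell1 0.76 [381.4 217.8] [ 0.4733 -0.0212  0.006 ]
top cell1 0.67 [400.  250.8] [ 0.4109 -0.0566  0.006 ]
top cell1 0.66 [365.8 187.8] [0.5312 0.0091 0.006 ]
top cell2 0.76 [381.4 217.8] [ 0.4733 -0.0212  0.006 ]
top cell2 0.67 [400.  250.8] [ 0.4109 -0.0566  0.006 ]
top cell2 0.66 [365.8 187.8] [0.5312 0.0091 0.006 ]
top flap_hinge 0.81 [425.6 187.3] [ 0.5061 -0.0846  0.114 ]
top flap_bar 0.58 [453.9 156.9] [ 0.5168 -0.1001  
[... 2500 characters left out ...]
cene bottle_1 region 0.97 [395. 245.] top [ 0.4095 -0.0564  0.0879] [ 0.4554 -0.0342  0.0934] [ 0.3905 -0.1231  0.0202]
scene bottle_1 region 0.93 [234. 309.] top [0.4877 0.2524 0.093 ] [0.5761 0.2725 0.0979] [ 0.4678  0.1672 -0.0017]
scene bottle_1 region 0.56 [289. 337.] top [0.3776 0.2498 0.0852] [0.4493 0.2686 0.0899] [ 0.3591  0.2127 -0.0023]
scene bottle_4 region 0.97 [395. 245.] top [ 0.4095 -0.0564  0.0879] [ 0.4554 -0.0342  0.0934] [ 0.3905 -0.1231  0.0202]
scene bottle_4 region 0.93 [234. 309.] top [0.4877 0.2524 0.093 ] [0.5761 0.2725 0.0979] [ 0.4678  0.1672 -0.0017]
scene bottle_4 region 0.56 [289. 337.] top [0.3776 0.2498 0.0852] [0.4493 0.2686 0.0899] [ 0.3591  0.2127 -0.0023]
```

```bash
cat > rk.py <<'E'
from h import *
def T(x,y,yaw,P):
    P=np.array(P,float).reshape(-1,3); c,s=np.cos(yaw),np.sin(yaw)
    return P@np.array([[c,s,0],[-s,c,0],[0,0,1]])+[x,y,0]
def flapP(a):  # plate corners and bar in rack frame
    f=lambda r,y:[.056-r*np.cos(a),y,.114+r*np.sin(a)]
    return [f(.0,-.096),f(.0,.096),f(.111,.096),f(.111,-.096)],[f(.135,-.055),f(.135,.055)]
def draw(img,n,pose,a=1.745):
    sq=[]
    for i in (-1,0,1):
        for z in (.03,):
            sq.append([[-.012+dx,.07*i+dy,z] for dx,dy in((-.025,-.025),(.025,-.025),(.025,.025),(-.025,.025))])
    sq.append([[-.047,-.101,.03],[.057,-.101,.03],[.057,.101,.03],[-.047,.101,.03]])
    sq.append([[-.047,-.101,.0],[.057,-.101,.0],[.057,.101,.0],[-.047,.101,.0]])
    sq+=list(flapP(a))
    for s in sq:
        q=proj(n,T(*pose,s)); cv2.polylines(img,[np.round(q*16*S).astype(int)],True,(0,0,255),1,cv2.LINE_AA,4)
S=1
E
python3 - <<'E'
import rk; from rk import *
np.set_printoptions(precision=4,suppress=True)
from scipy.optimize import minimize,least_squares
cl={'top':[[.4109,-.0570],[.4733,-.0212],[.5312,.0091]],'scene':[[.4116,-.0610],[.4712,-.0272],[.5318,.0114]]}
C=[[-.012,-.07,0],[-.012,0,0],[-.012,.07,0]]
m=sum(np.array(v) for v in cl.values())/2
f=least_squares(lambda p:(T(*p,C)[:,:2]-m).ravel(),[.47,-.03,-1.05]); pose=f.x; print(pose,f.fun)
# depth: block top fit
for n in('top','scene'):
    p,d=eyes.read_camera(n)
    P,uv=cloud(n,d,np.ones_like(d,bool))
    L=T(0,0,-pose[2],P-[pose[0],pose[1],0])
    k=(abs(L[:,2]-.03)<.004)&(abs(L[:,0])<.08)&(abs(L[:,1])<.13)
    print(n,'top pts',k.sum(),'z',np.median(L[k,2]),'x',np.percentile(L[k,0],[.5,1,2,98,99]),'y',np.percentile(L[k,1],[.5,1,99,99.5]))
    # panel front face
    k=(L[:,2]>.05)&(L[:,2]<.1)&(abs(L[:,1])<.09)&(L[:,0]>.03)&(L[:,0]<.08)
    if k.sum()>50: print('panel',k.sum(),np.polyfit(L[k,1],L[k,0],1))
    k=(L[:,2]>.13)&(L[:,2]<.215)&(abs(L[:,1])<.09)&(L[:,0]>.03)&(L[:,0]<.12)
    if k.sum()>50:
        A=np.c_[L[k,1],L[k,2],np.ones(k.sum())]; print('flap',k.sum(),np.linalg.lstsq(A,L[k,0],rcond=None)[0])
    # zoom
    img=cv2.resize(p,None,fx=4,fy=4,interpolation=cv2.INTER_CUBIC); rk.S=4; draw(img,n,pose)
    x0,y0={'top':(320,100),'scene':(280,110)}[n]
    cv2.imwrite(f'pics/ov_{n}1.png',img[y0*4:y0*4+600+ (100*0),x0*4:x0*4+720][:720] if 0 else cv2.resize(img[y0*4:(y0+190)*4,x0*4:(x0+180)*4],(568,600)))
E
```

```text
[ 0.4777 -0.0347 -1.0483] [-0.0002 -0.0002 -0.0006 -0.0001  0.0008  0.0004]
top top pts 3632 z 0.029634897999718746 x [-0.0481 -0.0477 -0.0471  0.0514  0.052 ] y [-0.0994 -0.0988  0.1006  0.1012]
panel 782 [-0.0112  0.0515]
flap 2946 [-0.0114  0.1766  0.0329]
scene top pts 1902 z 0.029215287743586893 x [-0.0504 -0.0501 -0.0495  0.0529  0.0537] y [-0.0986 -0.0979  0.0999  0.1006]
panel 2210 [-0.01    0.0516]
flap 4575 [-0.0086  0.1812  0.0325]
```

View pics/ov_top1.png

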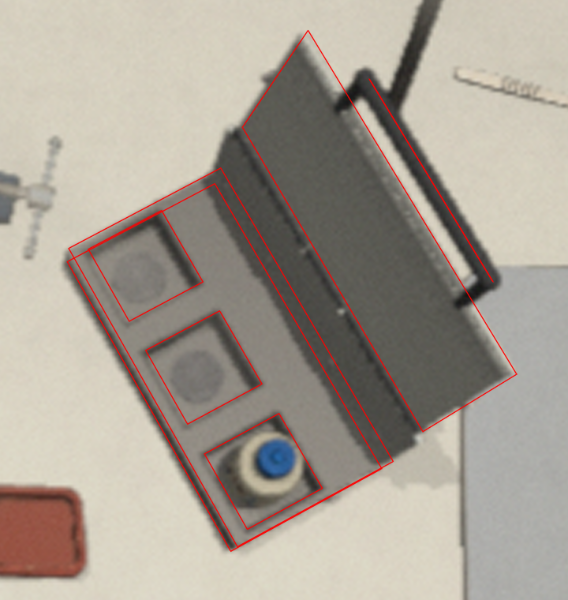

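View pics/ov_scene1.png

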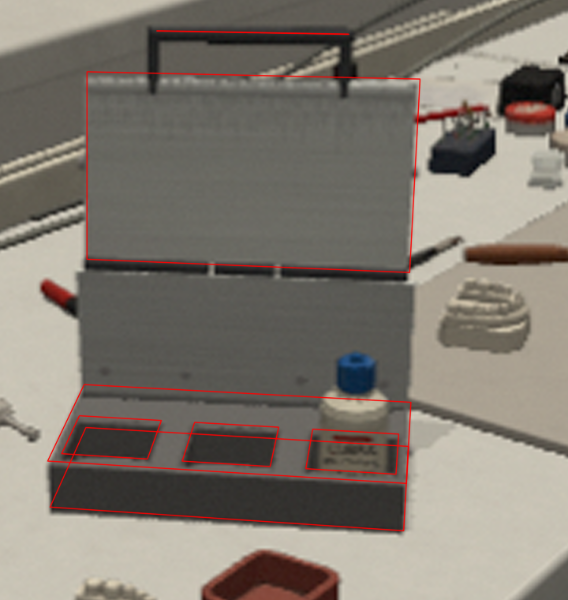

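```bash
cat > go.py <<'E'
import sys; from h import *
np.set_printoptions(precision=3,suppress=True)
# args x y z [yaw of tool x] : straight-down target; prints units needed (sum over rows)
def need(x,y,z,yaw):
    s,p,Q=tcp(); X=np.array([np.cos(yaw),np.sin(yaw),0]); Z=np.array([0,0,-1.]); G=R.from_matrix(np.c_[X,np.cross(Z,X),Z])
    rv=(Q.inv()*G).as_rotvec(); d=np.array([x,y,z])-p
    print('t %.2f pos'%s['time_s'],p,'gap %.4f'%s['finger_gap'],'F',s['contact_force'],'j',s['joints'])
    print('units in present tool axes',Q.inv().apply(d)/.025,' in goal axes',G.inv().apply(d)/.025,'turn',rv)
if __name__=='__main__':
    a=list(map(float,sys.argv[1:])); need(*a[:3],a[3] if len(a)>3 else -1.038)
E
python3 go.py .40 -.25 .33
python3 - <<'E'
from h import *
np.set_printoptions(precision=4,suppress=True)
n='top'; p,d=eyes.read_camera(n); P,uv=cloud(n,d,np.ones_like(d,bool))
for c in((.489,.2515),(.379,.248)):
    r=np.hypot(P[:,0]-c[0],P[:,1]-c[1])
    for lo,hi in((.03,.06),(.06,.08),(.08,.1),(.1,.12)):
        k=(r>lo)&(r<hi)&(P[:,2]>.012); 
        if k.any():
            i=P[k][:,2].argmax(); print(c,lo,hi,k.sum(),P[k][i])
E
```

```text
t 1.80 pos [ 0.186 -0.597  0.231] gap 0.0851 F [-0.076 -1.605  0.346] j [-1.287  0.423  1.63   0.     1.089 -0.019]
units in present tool axes [-10.683 -12.289  -3.947]  in goal axes [ -7.6   -14.4    -3.947] turn [-0.    0.   -0.23]
(0.489, 0.2515) 0.08 0.1 142 [0.3902 0.2438 0.0876]
(0.489, 0.2515) 0.1 0.12 856 [0.3774 0.2473 0.0925]
(0.379, 0.248) 0.03 0.06 6 [0.339  0.2229 0.0139]
(0.379, 0.248) 0.06 0.08 60 [0.4139 0.1761 0.0328]
(0.379, 0.248) 0.08 0.1 504 [0.4789 0.2508 0.0768]
(0.379, 0.248) 0.1 0.12 672 [0.4895 0.2506 0.1001]
```

```bash
python3 -m pendant '[-0.8,-1,-0.8,0,0,-0.115,1, -0.8,-1,-0.8,0,0,-0.115,1, -0.7,-1,-0.8,0,0,0,1, -0.6,-1,-0.8,0,0,0,1, -0.6,-1,-0.8,0,0,0,1, -0.6,-1,0,0,0,0,1, -0.6,-1,0,0,0,0,1, -0.6,-1,0,0,0,0,1]'; python3 go.py .40 -.25 .33
```

```text
time_s: 2.85
tcp_pos: [0.3027, -0.3804, 0.335]
tcp_rot: [0.0, 0.869, -0.494, 0.001]
contact_force: [1.4, -0.2, 0.5]
finger_gap: 0.0854
t 2.85 pos [ 0.303 -0.38   0.335] gap 0.0854 F [ 1.377 -0.24   0.509] j [-0.924  0.098  1.818  0.001  1.224  0.11 ]
units in present tool axes [-2.489 -6.013  0.199]  in goal axes [-2.515 -6.002  0.199] turn [-0.001 -0.002  0.004]
```

```bash
python3 -m pendant '[-1,-1,0,0,0,0,1, -1,-1,0,0,0,0,1, -1,-1,0,0,0,0,1, -1,-1,0,0,0,0,1, -1,-1,0,0,0,0,1, -1,-1,0,0,0,0,1, -1,-0.8,0,0,0,0,1, -1,-0.5,0,0,0,0,1]'; python3 go.py .379 .248 .11
```

```text
time_s: 3.85
tcp_pos: [0.359, -0.1067, 0.3359]
tcp_rot: [-0.0, 0.869, -0.494, 0.004]
contact_force: [-0.8, 0.3, 0.5]
finger_gap: 0.0851
t 3.85 pos [ 0.359 -0.107  0.336] gap 0.0851 F [-0.833  0.302  0.478] j [-0.32  -0.104  2.017 -0.001  1.222  0.715]
units in present tool axes [-11.84   -7.907   8.994]  in goal axes [-11.816  -7.894   9.038] turn [-0.004 -0.006  0.004]
```

```bash
python3 -m pendant '[-1,-0.2,0,0,0,0,1, -1,-0.2,0,0,0,0,1, -1,-0.2,0,0,0,0,1, -1,-0.2,0,0,0,0,1, -1,0,0,0,0,0,1, -1,0,0.5,0,0,0,1, -1,0,1,0,0,0,1, -1,0,1,0,0,0,1]'; python3 go.py .379 .248 .11
```

```text
time_s: 4.85
tcp_pos: [0.2735, 0.0816, 0.2736]
tcp_rot: [-0.003, 0.869, -0.494, 0.008]
contact_force: [0.6, -0.1, -0.3]
finger_gap: 0.0851
t 4.85 pos [0.274 0.082 0.274] gap 0.0851 F [ 0.598 -0.119 -0.278] j [ 0.255 -0.209  2.249 -0.007  1.085  1.292]
units in present tool axes [-3.63  -6.942  6.602]  in goal axes [-3.59  -7.015  6.546] turn [-0.013 -0.01   0.004]
```

```bash
python3 -m pendant '[-0.5,-1,0,-0.006,-0.005,0,1, -0.5,-1,0,-0.006,-0.005,0,1, -0.5,-1,0.2,0,0,0,1, -0.5,-1,0.7,0,0,0,1, -0.5,-1,0.9,0,0,0,1, -0.5,-1,1,0,0,0,1, -0.3,-0.8,1,0,0,0,1, -0.2,-0.2,1,0,0,0,1]'; python3 go.py .379 .248 .045
```

```text
time_s: 5.85
tcp_pos: [0.3823, 0.2547, 0.1519]
tcp_rot: [-0.004, 0.87, -0.493, 0.002]
contact_force: [0.1, 0.2, -0.3]
finger_gap: 0.085
t 5.85 pos [0.382 0.255 0.152] gap 0.0850 F [ 0.148  0.195 -0.309] j [ 0.562  0.302  2.052 -0.     0.779  1.593]
units in present tool axes [0.162 0.284 4.273]  in goal axes [0.164 0.248 4.275] turn [-0.008  0.     0.007]
```

```bash
cat > circ.py <<'E'
from h import *
from scipy.optimize import least_squares
np.set_printoptions(precision=4,suppress=True)
for n in('scene','top'):
    p,d=eyes.read_camera(n); P,uv=cloud(n,d,np.ones_like(d,bool)); cv2.imwrite(f'pics/c_{n}.png',p)
    for nm,c,r,lo,hi in(('brown',(.489,.251),.021,.015,.07),('green',(.377,.247),.020,.015,.066),('blue',(.411,-.0585),.019,.04,.07)):
        k=(np.hypot(P[:,0]-c[0],P[:,1]-c[1])<.03)&(P[:,2]>lo)&(P[:,2]<hi)
        if k.sum()<20: print(n,nm,k.sum());continue
        f=least_squares(lambda q:np.hypot(P[k,0]-q[0],P[k,1]-q[1])-r,c,loss='soft_l1',f_scale=.001)
        print(n,nm,k.sum(),f.x,np.median(abs(f.fun)))
        k=(np.hypot(P[:,0]-c[0],P[:,1]-c[1])<.03)&(P[:,2]>.083)&(P[:,2]<.11)
        print('   cap',k.sum(),(P[k].max(0)+P[k].min(0))/2 if k.any() else 0)
E
python3 circ.py
```

```text
scene brown 1013 [0.4909 0.2499] 0.0007403806419571876
   cap 185 [0.4897 0.251  0.0908]
scene green 1055 [0.3809 0.2463] 0.0008267158356516646
   cap 128 [0.3798 0.2476 0.0865]
scene blue 375 [ 0.4115 -0.0598] 0.001328297154093553
   cap 74 [ 0.4108 -0.0571  0.0874]
top brown 299 [0.4918 0.2519] 0.0011560001730383969
   cap 152 [0.4906 0.2515 0.092 ]
top green 7
top blue 254 [ 0.4129 -0.0595] 0.0022897723898525086
   cap 115 [ 0.4111 -0.0581  0.0885]
```

```bash
python3 -m pendant '[0.12,0.15,0.9,-0.008,0,0.004,1, 0.1,0.1,1,0,0,0,1, 0,0,1,0,0,0,1, 0,0,1,0,0,0,1, 0,0,0.7,0,0,0,1]'; python3 go.py .380 .247 .034
```

```text
time_s: 6.58
tcp_pos: [0.3804, 0.2458, 0.0386]
tcp_rot: [-0.001, 0.869, -0.495, 0.001]
contact_force: [-0.2, 0.2, -0.2]
finger_gap: 0.085
t 6.58 pos [0.38  0.246 0.039] gap 0.0850 F [-0.181  0.244 -0.156] j [ 0.547  0.523  2.105 -0.     0.51   1.583]
units in present tool axes [-0.051 -0.011  0.186]  in goal axes [-0.051 -0.011  0.186] turn [-0.003 -0.     0.003]
```

```bash
python3 -m pendant '[-0.05,0,0.1,0,0,0,0.4, 0,0,0,0,0,0,0.2, 0,0,0,0,0,0,0.2, 0,0,0,0,0,0,0.2]'; python3 -m pendant '[0,0,0,0,0,0,0.2]'; python3 go.py .380 .247 .034
```

```text
time_s: 7.08
tcp_pos: [0.3811, 0.2472, 0.039]
tcp_rot: [-0.003, 0.869, -0.495, 0.002]
contact_force: [0.3, 0.7, -0.8]
finger_gap: 0.0389
time_s: 7.2
tcp_pos: [0.3813, 0.2474, 0.0395]
tcp_rot: [-0.003, 0.869, -0.495, 0.002]
contact_force: [-0.1, -0.2, -1.2]
finger_gap: 0.0386
t 7.20 pos [0.381 0.247 0.039] gap 0.0386 F [-0.097 -0.219 -1.174] j [ 0.55   0.522  2.104 -0.001  0.509  1.585]
units in present tool axes [-0.014  0.052  0.219]  in goal axes [-0.013  0.051  0.219] turn [-0.007 -0.     0.003]
```

```bash
python3 -m pendant '[0,0,-0.8,0,0,0,0.2, 0,0,-1,0,0,0,0.2, 0,0,-1,0,0,0,0.2, 0.5,0,-1,0,0,0,0.2, 1,0,-0.5,0,0,0,0.2, 1,0,0,0,0,0,0.2, 1,0,0,0,0,0,0.2, 1,0,0,0,0,0,0.2]'; python3 go.py .532 .0123 .0455
```

```text
time_s: 8.2
tcp_pos: [0.4386, 0.1485, 0.1518]
tcp_rot: [-0.003, 0.87, -0.493, 0.002]
contact_force: [1.0, 0.4, -0.6]
finger_gap: 0.0386
t 8.20 pos [0.439 0.149 0.152] gap 0.0386 F [ 0.967  0.404 -0.639] j [0.3   0.308 2.043 0.001 0.783 1.33 ]
units in present tool axes [ 6.591 -0.373  4.259]  in goal axes [ 6.591 -0.45   4.251] turn [-0.007 -0.001  0.007]
```

```bash
python3 -m pendant '[1,-0.1,0,-0.004,0,0.004,0.2, 1,-0.1,0,0,0,0,0.2, 1,-0.1,0,0,0,0,0.2, 1,-0.05,0,0,0,0,0.2, 1,0,0,0,0,0,0.2, 0.7,0,0,0,0,0,0.2, 0.3,0,0,0,0,0,0.2, 0,0,0.6,0,0,0,0.2]'; python3 go.py .532 .0123 .0455; python3 - <<'E'
from h import *
for n in('scene','top'):
    p,d=eyes.read_camera(n)
    x,y={'top':(300,100),'scene':(220,110)}[n]
    cv2.imwrite(f'pics/a_{n}.png',cv2.resize(p[y:y+200,x:x+240],None,fx=3,fy=3))
E
```

```text
time_s: 9.2
tcp_pos: [0.5254, 0.0185, 0.1376]
tcp_rot: [-0.002, 0.868, -0.496, 0.002]
contact_force: [0.1, 0.2, -0.7]
finger_gap: 0.0387
t 9.20 pos [0.525 0.018 0.138] gap 0.0387 F [ 0.066  0.183 -0.74 ] j [0.012 0.412 1.917 0.002 0.807 1.048]
units in present tool axes [ 0.342 -0.082  3.684]  in goal axes [ 0.347 -0.1    3.683] turn [-0.005 -0.001  0.001]
```

View pics/a_scene.png

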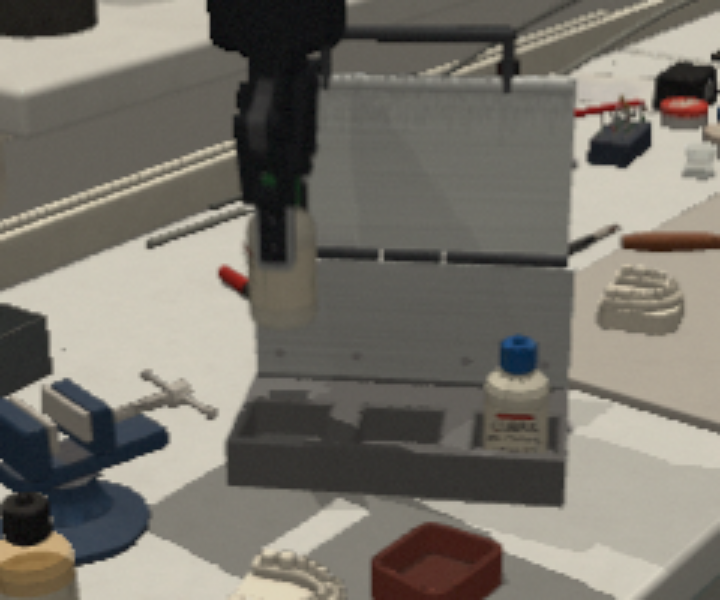

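```bash
cat > held.py <<'E'
import sys; from h import *
from scipy.optimize import least_squares
np.set_printoptions(precision=4,suppress=True)
r,lo,hi=map(float,sys.argv[1:4]); s,t,Q=tcp()
for n in('scene','top'):
    p,d=eyes.read_camera(n); P,uv=cloud(n,d,np.ones_like(d,bool))
    k=(np.hypot(P[:,0]-t[0],P[:,1]-t[1])<.032)&(P[:,2]>lo)&(P[:,2]<hi)
    if k.sum()<20: print(n,k.sum()); continue
    f=least_squares(lambda q:np.hypot(P[k,0]-q[0],P[k,1]-q[1])-r,t[:2],loss='soft_l1',f_scale=.001)
    o=np.r_[f.x-t[:2],0]; print(n,k.sum(),f.x,np.median(abs(f.fun)),'offset in tool axes mm',Q.inv().apply(o)[:2]*1000)
E
python3 held.py .020 .103 .130
```

```text
scene 322 [0.523  0.0186] 0.0007272468519716243 offset in tool axes mm [0.4213 0.0698]
top 0
```

```bash
python3 go.py .532 .0123 .0455; python3 -m pendant '[0.35,-0.1,0,-0.005,0,0,0.2, 0,0,0.8,0,0,0,0.2,0,0,0.8,0,0,0,0.2]'; python3 go.py .532 .0123 .0455
```

```text
t 9.40 pos [0.524 0.019 0.136] gap 0.0388 F [-0.364  0.526 -1.164] j [0.013 0.413 1.919 0.002 0.809 1.048]
units in present tool axes [ 0.409 -0.146  3.638]  in goal axes [ 0.406 -0.151  3.638] turn [-0.001  0.001  0.002]
time_s: 9.78
tcp_pos: [0.533, 0.0131, 0.0976]
tcp_rot: [0.001, 0.869, -0.494, 0.001]
contact_force: [-0.2, -0.0, -0.5]
finger_gap: 0.0389
t 9.78 pos [0.533 0.013 0.098] gap 0.0389 F [-0.236 -0.01  -0.503] j [ 0.003  0.488  1.916 -0.003  0.736  1.039]
units in present tool axes [0.003 0.049 2.086]  in goal axes [0.007 0.049 2.086] turn [ 0.    -0.002  0.004]
```

```bash
python3 -m pendant '[0,0.05,0.6,0,0,0,0.2, 0,0,0.5,0,0,0,0.2,0,0,0.4,0,0,0,0.2,0,0,0.3,0,0,0,0.2]'; python3 go.py .532 .0123 .0455
```

```text
time_s: 10.28
tcp_pos: [0.5328, 0.0123, 0.0503]
tcp_rot: [0.001, 0.869, -0.494, 0.001]
contact_force: [-0.3, 0.8, -0.6]
finger_gap: 0.0392
t 10.28 pos [0.533 0.012 0.05 ] gap 0.0392 F [-0.324  0.751 -0.646] j [ 0.002  0.571  1.929 -0.003  0.64   1.038]
units in present tool axes [-0.018  0.026  0.192]  in goal axes [-0.018  0.026  0.192] turn [-0.    -0.002  0.004]
```

No contact so far, so it's entering the pocket cleanly. I'll lower to the floor and release partly, since the panel is near the back finger.

```bash
python3 -m pendant '[0,0,0.12,0,0,0,0.2, 0,0,0.1,0,0,0,0.2, 0,0,0,0,0,0,0.2]'; python3 go.py .532 .0123 .0455;python3 -m pendant '[0,0,0,0,0,0,0.65, 0,0,0,0,0,0,0.65, 0,0,0,0,0,0,0.65]'; python3 go.py .532 .0123 .0455
```

```text
time_s: 10.65
tcp_pos: [0.533, 0.0122, 0.0444]
tcp_rot: [0.0, 0.869, -0.494, 0.001]
contact_force: [-0.5, 0.2, -0.2]
finger_gap: 0.039
t 10.65 pos [0.533 0.012 0.044] gap 0.0390 F [-0.462  0.196 -0.222] j [ 0.002  0.582  1.93  -0.003  0.629  1.038]
units in present tool axes [-0.023  0.034 -0.043]  in goal axes [-0.023  0.034 -0.043] turn [-0.    -0.002  0.004]
time_s: 11.02
tcp_pos: [0.5337, 0.0123, 0.0453]
tcp_rot: [0.0, 0.869, -0.494, 0.002]
contact_force: [-0.7, -0.5, 0.3]
finger_gap: 0.0552
t 11.03 pos [0.534 0.012 0.045] gap 0.0552 F [-0.701 -0.474  0.262] j [ 0.002  0.58   1.929 -0.003  0.629  1.038]
units in present tool axes [-0.035  0.057 -0.01 ]  in goal axes [-0.035  0.057 -0.01 ] turn [-0.002 -0.003  0.004]
```

```bash
python3 -m pendant '[0,0,-0.4,0,0,0,0.65, 0,0,-1,0,0,0,0.65, 0,0,-1,0,0,0,0.65, 0,0,-1,0,0,0,0.8, -0.6,0,-1,0,0,0,1, -1,0,-0.5,0,0,0,1, -1,0,0,0,0,0,1, -1,0,0,0,0,0,1]'; python3 go.py .4905 .251 .14; python3 - <<'E'
from h import *
for n in('scene','top'):
    p,d=eyes.read_camera(n)
    x,y={'top':(300,100),'scene':(220,110)}[n]
    cv2.imwrite(f'pics/b_{n}.png',cv2.resize(p[y:y+200,x:x+240],None,fx=3,fy=3))
E
```

```text
time_s: 12.02
tcp_pos: [0.4878, 0.0908, 0.177]
tcp_rot: [-0.002, 0.869, -0.495, 0.004]
contact_force: [0.1, 1.0, 0.0]
finger_gap: 0.0854
t 12.03 pos [0.488 0.091 0.177] gap 0.0854 F [0.051 0.996 0.036] j [ 0.162  0.31   1.959 -0.003  0.865  1.2  ]
units in present tool axes [-5.47  -3.344  1.472]  in goal axes [-5.466 -3.348  1.478] turn [-0.007 -0.005  0.001]
```

View pics/b_scene.png

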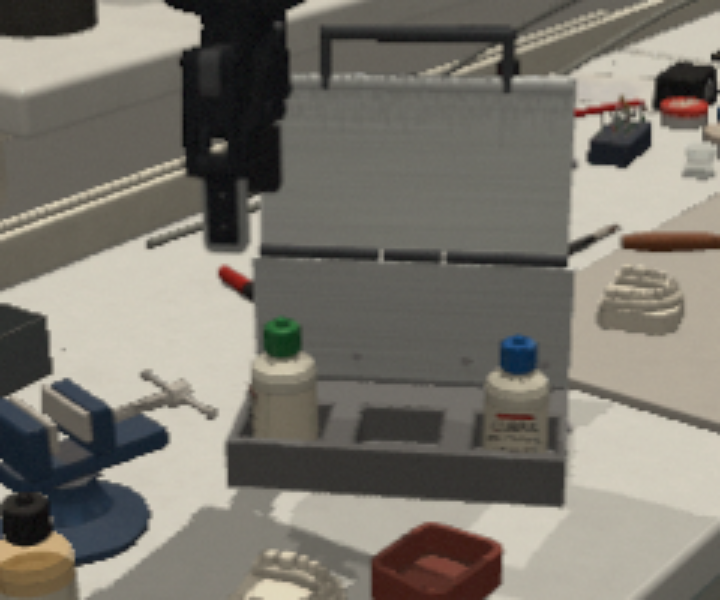

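View pics/b_top.png

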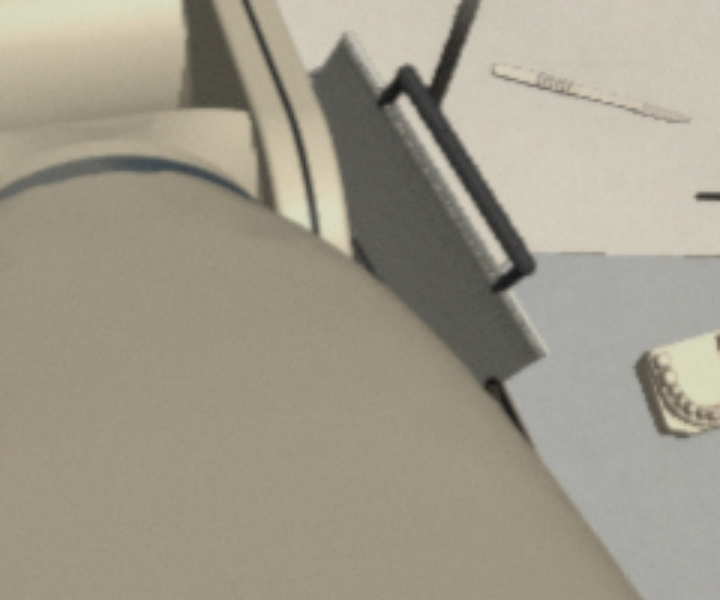

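```bash
python3 -m pendant '[-1,-0.6,0,-0.006,-0.005,0,1, -1,-0.6,0,0,0,0,1, -1,-0.6,0,0,0,0,1, -1,-0.6,0,0,0,0,1, -0.7,-0.5,0.3,0,0,0,1, -0.4,-0.3,0.5,0,0,0,1, 0,0,0.5,0,0,0,1]'; python3 go.py .4905 .251 .042;python3 circ.py | grep -v blue
```

```text
time_s: 13.0
tcp_pos: [0.4946, 0.2441, 0.1454]
tcp_rot: [-0.002, 0.869, -0.495, 0.002]
contact_force: [0.1, -0.3, 0.4]
finger_gap: 0.0858
t 13.00 pos [0.495 0.244 0.145] gap 0.0858 F [ 0.145 -0.254  0.353] j [ 0.438  0.432  1.857 -0.002  0.848  1.475]
units in present tool axes [-0.332  0.019  4.135]  in goal axes [-0.322  0.     4.135] turn [-0.005 -0.002  0.003]
scene brown 1016 [0.491  0.2499] 0.0006995403228811821
   cap 192 [0.4888 0.2512 0.0906]
scene green 0
   cap 77 [ 0.4092 -0.0587  0.0872]
top brown 0
top green 0
   cap 116 [ 0.4111 -0.0581  0.0891]
```

```bash
python3 -m pendant '[-0.3,0,0.8,-0.004,0,0,1, 0,0,1,0,0,0,1, 0,0,1,0,0,0,1, 0,0,0.9,0,0,0,1, 0,0,0.3,0,0,0,1]'; python3 go.py .4905 .251 .042
```

```text
time_s: 13.72
tcp_pos: [0.4876, 0.247, 0.0379]
tcp_rot: [0.003, 0.868, -0.497, -0.001]
contact_force: [-0.3, 0.5, 0.1]
finger_gap: 0.0856
t 13.72 pos [0.488 0.247 0.038] gap 0.0856 F [-0.342  0.546  0.13 ] j [ 0.448  0.608  1.896 -0.004  0.643  1.491]
units in present tool axes [-0.081 -0.179 -0.166]  in goal axes [-0.081 -0.18  -0.165] turn [ 0.006 -0.002 -0.001]
```

```bash
python3 -m pendant '[-0.08,-0.18,-0.15,0.006,0,0,1, 0,0,0,0,0,0,1]'; python3 go.py .4905 .251 .042
```

```text
time_s: 13.98
tcp_pos: [0.4906, 0.2511, 0.0416]
tcp_rot: [0.0, 0.868, -0.497, 0.001]
contact_force: [0.2, -0.0, -0.3]
finger_gap: 0.0853
t 13.97 pos [0.491 0.251 0.042] gap 0.0853 F [ 0.151 -0.006 -0.284] j [ 0.452  0.604  1.889 -0.003  0.648  1.495]
units in present tool axes [-0.001  0.006 -0.016]  in goal axes [-0.001  0.006 -0.016] turn [-0.    -0.002 -0.002]
```

```bash
python3 -m pendant '[0,0,0,0,0,0,0.4, 0,0,0,0,0,0,0.2, 0,0,0,0,0,0,0.2, 0,0,0,0,0,0,0.2]'; python3 -m pendant '[0,0,-0.4,0,0,0,0.2, 0,0,-1,0,0,0,0.2, 0,0,-1,0,0,0,0.2, 0,0,-1,0,0,0,0.2, 0,0,-1,0,0,0,0.2]'; python3 go.py .4717 -.0232 .048
```

```text
time_s: 14.48
tcp_pos: [0.4918, 0.2516, 0.0437]
tcp_rot: [-0.001, 0.868, -0.497, 0.002]
contact_force: [0.5, 0.2, -0.6]
finger_gap: 0.0409
time_s: 15.1
tcp_pos: [0.4896, 0.2508, 0.1566]
tcp_rot: [0.001, 0.868, -0.497, 0.0]
contact_force: [1.1, -0.0, -1.2]
finger_gap: 0.0408
t 15.10 pos [0.49  0.251 0.157] gap 0.0408 F [ 1.126 -0.007 -1.15 ] j [ 0.453  0.416  1.85  -0.002  0.877  1.494]
units in present tool axes [9.082 6.16  4.368]  in goal axes [9.077 6.183 4.345] turn [ 0.001 -0.002 -0.002]
```

```bash
python3 -m pendant '[1,1,-0.2,0,0,0,0.2, 1,1,-0.2,0,0,0,0.2, 1,1,0,0,0,0,0.2, 1,1,0,0,0,0,0.2, 1,1,0,0,0,0,0.2, 1,0.7,0,0,0,0,0.2, 1,0.4,0,0,0,0,0.2, 1,0.2,0,0,0,0,0.2]'; python3 go.py .4717 -.0232 .0497
```

```text
time_s: 16.1
tcp_pos: [0.4548, -0.0065, 0.174]
tcp_rot: [-0.003, 0.869, -0.495, 0.004]
contact_force: [0.9, 0.6, -2.0]
finger_gap: 0.0406
t 16.10 pos [ 0.455 -0.006  0.174] gap 0.0406 F [ 0.944  0.589 -1.986] j [-0.041  0.257  2.046  0.002  0.829  0.994]
units in present tool axes [ 0.902 -0.201  4.976]  in goal axes [ 0.92  -0.244  4.97 ] turn [-0.008 -0.004  0.002]
```

```bash
python3 -m pendant '[0.8,-0.15,0,-0.007,-0.004,0,0.2, 0.2,-0.1,0.6,0,0,0,0.2, 0,0,0.6,0,0,0,0.2, 0,0,0.4,0,0,0,0.2, 0,0,0,0,0,0,0.2]'; python3 go.py .4717 -.0232 .0497; python3 held.py .021 .094 .114
```

```text
time_s: 16.73
tcp_pos: [0.4732, -0.025, 0.131]
tcp_rot: [-0.0, 0.868, -0.496, -0.001]
contact_force: [0.7, 0.9, -1.1]
finger_gap: 0.0408
t 16.73 pos [ 0.473 -0.025  0.131] gap 0.0408 F [ 0.701  0.929 -1.113] j [-0.079  0.362  2.027  0.002  0.753  0.957]
units in present tool axes [-0.086  0.016  3.252]  in goal axes [-0.093  0.016  3.251] turn [0.    0.002 0.001]
scene 253 [ 0.4718 -0.0264] 0.0007579276112274248 offset in tool axes mm [0.4834 1.9711]
top 0
```

```bash
python3 -m pendant '[-0.09,-0.03,0.7,0,0,0,0.2, 0,0,0.7,0,0,0,0.2, 0,0,0.5,0,0,0,0.2, 0,0,0.3,0,0,0,0.2, 0,0,0.3,0,0,0,0.2]'; python3 go.py .4717 -.0232 .0497
```

```text
time_s: 17.45
tcp_pos: [0.476, -0.022, 0.07]
tcp_rot: [-0.002, 0.869, -0.495, 0.003]
contact_force: [-0.4, 0.1, -0.2]
finger_gap: 0.041
t 17.45 pos [ 0.476 -0.022  0.07 ] gap 0.0410 F [-0.359  0.097 -0.24 ] j [-0.072  0.478  2.051  0.003  0.606  0.962]
units in present tool axes [-0.048  0.178  0.812]  in goal axes [-0.046  0.173  0.813] turn [-0.006 -0.003  0.002]
```

```bash
python3 -m pendant '[-0.04,0.15,-0.1,-0.006,-0.003,0,0.2]'; python3 go.py .4717 -.0232 .0497
```

```text
time_s: 17.58
tcp_pos: [0.4719, -0.023, 0.0721]
tcp_rot: [0.0, 0.869, -0.495, -0.001]
contact_force: [-0.2, 0.3, -1.7]
finger_gap: 0.0406
t 17.57 pos [ 0.472 -0.023  0.072] gap 0.0406 F [-0.245  0.284 -1.7  ] j [-0.074  0.472  2.054  0.001  0.616  0.961]
units in present tool axes [0.003 0.009 0.897]  in goal axes [0.002 0.009 0.897] turn [0.001 0.001 0.002]
```

```bash
python3 -m pendant '[0,-0.02,0.4,0,0,0,0.2, 0,0,0.3,0,0,0,0.2]'; python3 go.py .4717 -.0232 .0497
```

```text
time_s: 17.82
tcp_pos: [0.4731, -0.023, 0.0548]
tcp_rot: [-0.0, 0.869, -0.495, 0.0]
contact_force: [-0.7, -0.3, -0.8]
finger_gap: 0.0405
t 17.82 pos [ 0.473 -0.023  0.055] gap 0.0405 F [-0.674 -0.262 -0.843] j [-0.074  0.508  2.057  0.001  0.575  0.962]
units in present tool axes [-0.02   0.053  0.204]  in goal axes [-0.02   0.053  0.204] turn [-0.001 -0.     0.002]
```

```bash
python3 -m pendant '[-0.02,0.03,0.15,0,0,0,0.2, 0,0,0.05,0,0,0,0.2, 0,0,0,0,0,0,0.2]'; python3 go.py .4717 -.0232 .0497
```

```text
time_s: 18.2
tcp_pos: [0.4717, -0.0229, 0.0495]
tcp_rot: [-0.0, 0.869, -0.495, -0.0]
contact_force: [-0.3, 0.7, 0.5]
finger_gap: 0.041
t 18.20 pos [ 0.472 -0.023  0.049] gap 0.0410 F [-0.286  0.677  0.498] j [-0.074  0.517  2.06   0.001  0.564  0.961]
units in present tool axes [ 0.01   0.006 -0.008]  in goal axes [ 0.01   0.006 -0.008] turn [-0.     0.     0.002]
```

```bash
python3 -m pendant '[0,0,0,0,0,0,0.65, 0,0,0,0,0,0,0.65, 0,0,0,0,0,0,0.65]'; python3 -m pendant '[0,0,-0.4,0,0,0,0.65, 0,0,-1,0,0,0,0.65, 0,0,-1,0,0,0,0.65, 0,0,-1,0,0,0,0.8, -0.5,0,-1,0,0,0,1, -1,0,-1,0,0,0,1, -1,0,-1,0,0,0,1, -1,0,-1,0,0,0,1]'; python3 - <<'E'
from h import *
from rk import *
for n in('scene','top'):
    p,d=eyes.read_camera(n)
    P,uv=cloud(n,d,np.ones_like(d,bool)); L=T(0,0,1.038,P-[.4778,-.0335,0])
    k=(L[:,2]>.238)&(L[:,2]<.258)&(abs(L[:,1])<.045)&(L[:,0]>.04)&(L[:,0]<.12)
    print(n,k.sum(),np.median(L[k],0) if k.any() else '',L[k].min(0) if k.any() else '',L[k].max(0) if k.any() else '')
    k=(L[:,2]>.238)&(L[:,2]<.258)&(L[:,0]>.06)&(L[:,0]<.1)&(abs(L[:,1])<.08)
    if k.any(): print('y ext',np.percentile(L[k,1],[1,99]))
    x,y={'top':(300,100),'scene':(220,110)}[n]
    cv2.imwrite(f'pics/d_{n}.png',cv2.resize(p[y:y+200,x:x+240],None,fx=3,fy=3))
E
python3 go.py .518 -.102 .30
```

```text
time_s: 18.58
tcp_pos: [0.4722, -0.0229, 0.0496]
tcp_rot: [-0.0, 0.869, -0.495, 0.0]
contact_force: [-0.4, -0.3, -0.3]
finger_gap: 0.0556
time_s: 19.58
tcp_pos: [0.426, 0.0532, 0.2432]
tcp_rot: [-0.001, 0.868, -0.497, 0.0]
contact_force: [-0.2, 0.1, 0.3]
finger_gap: 0.0856
scene 151 [ 0.07633737 -0.02217296  0.24798547] [ 0.0716277  -0.04499378  0.24211246] [ 0.08159742 -0.00029287  0.25223973]
y ext [-0.05771096  0.05755637]
top 190 [ 0.07904368 -0.02600031  0.25072369] [ 0.07397435 -0.04461452  0.24501747] [0.08406877 0.01383323 0.25418553]
y ext [-0.05863465  0.00777828]
t 19.68 pos [0.427 0.054 0.245] gap 0.0853 F [-0.245  0.044 -0.111] j [0.097 0.11  2.03  0.001 0.997 1.134]
units in present tool axes [ 7.226  0.028 -2.207]  in goal axes [ 7.223  0.032 -2.217] turn [-0.005 -0.001  0.001]
```

View pics/d_scene.png

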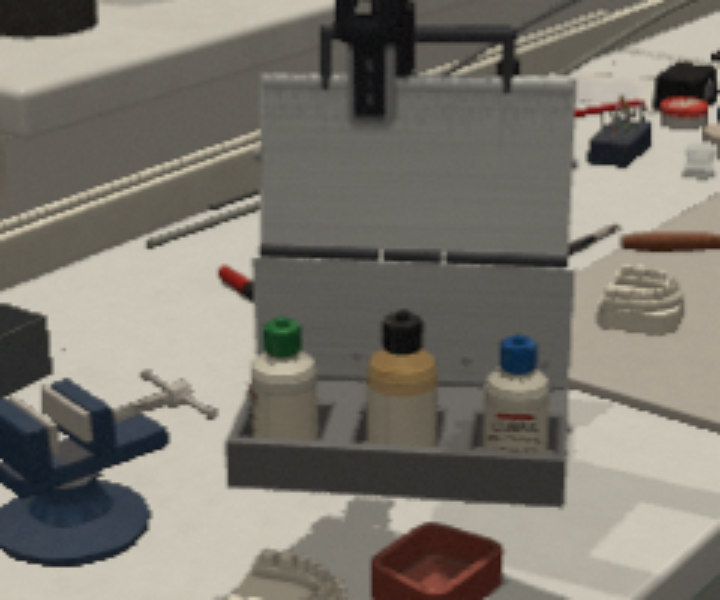

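View pics/d_top.png

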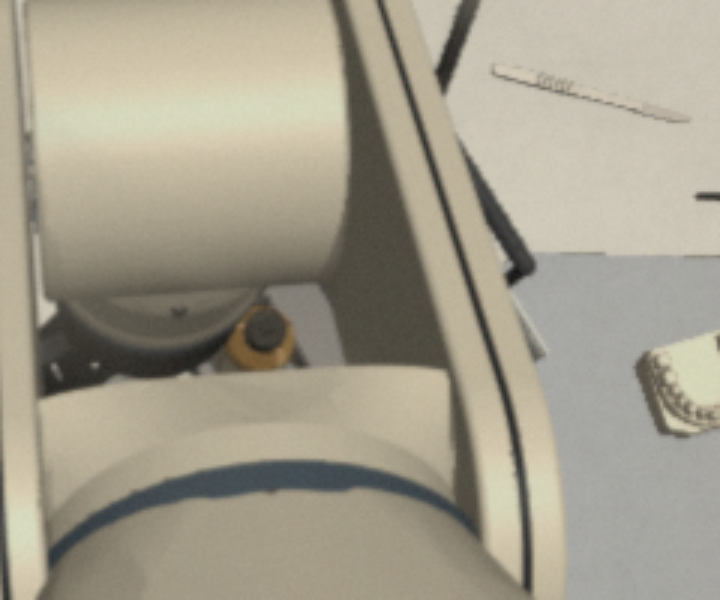

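```bash
python3 -m pendant '[0,0,-1,-0.004,0,0,1, 0,0,-1,0,0,0,1, 0.7,0,-0.7,0,0,0,1, 1,0,0,0,0,0,1, 1,0,0,0,0,0,1, 1,0,0,0,0,0,1, 1,0,0,0,0,0,1, 1,0,0,0,0,0,1]'; python3 go.py .517 -.100 .235
```

```text
time_s: 20.68
tcp_pos: [0.5001, -0.0748, 0.3125]
tcp_rot: [0.001, 0.869, -0.494, 0.001]
contact_force: [0.7, 0.7, -0.7]
finger_gap: 0.0856
t 20.68 pos [ 0.5   -0.075  0.312] gap 0.0856 F [ 0.653  0.716 -0.659] j [-0.171  0.153  1.806 -0.002  1.182  0.863]
units in present tool axes [ 1.204 -0.069  3.101]  in goal axes [ 1.21  -0.072  3.099] turn [ 0.001 -0.002  0.005]
```

```bash
python3 -m pendant '[0.9,0,0,0,0,0,1, 0.25,-0.04,0,0,0,0,1, 0,0,0,0,0,0,1]'; python3 go.py .517 -.100 .235; python3 - <<'E'
from h import *
for n in('scene',):
    p,d=eyes.read_camera(n)
    x,y={'top':(300,100),'scene':(260,60)}[n]
    cv2.imwrite(f'pics/e_{n}.png',cv2.resize(p[y:y+200,x:x+240],None,fx=3,fy=3))
E
```

```text
time_s: 21.05
tcp_pos: [0.5162, -0.102, 0.3112]
tcp_rot: [0.001, 0.869, -0.495, -0.0]
contact_force: [-0.3, -0.0, 0.2]
finger_gap: 0.0853
t 21.05 pos [ 0.516 -0.102  0.311] gap 0.0853 F [-0.34  -0.036  0.182] j [-0.216  0.189  1.765 -0.002  1.189  0.82 ]
units in present tool axes [-0.055 -0.075  3.047]  in goal axes [-0.052 -0.067  3.047] turn [ 0.002 -0.001  0.002]
```

View pics/e_scene.png

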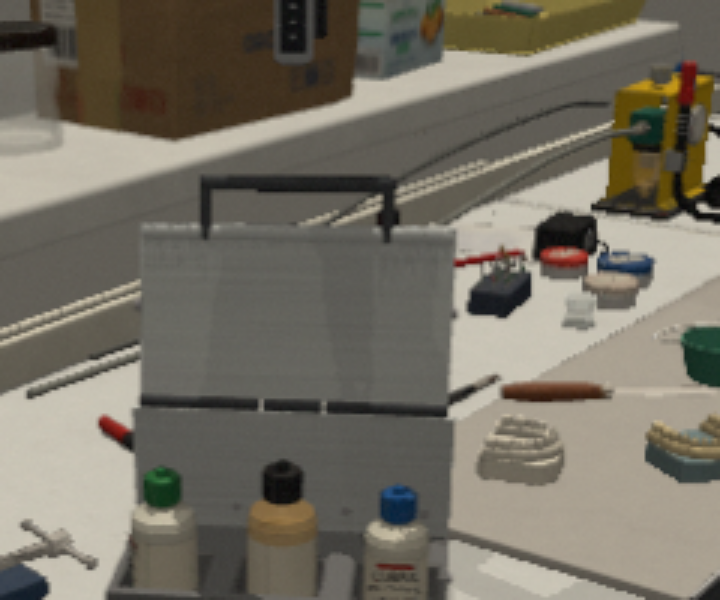

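```bash
python3 -m pendant '[-0.05,-0.06,0.8,0,0,0,1, 0,0,0.8,0,0,0,1, 0,0,0.8,0,0,0,1, 0,0,0.4,0,0,0,1]'; python3 go.py .517 -.100 .235
```

```text
time_s: 21.6
tcp_pos: [0.5161, -0.0972, 0.2409]
tcp_rot: [0.001, 0.87, -0.493, 0.001]
contact_force: [-0.8, 0.1, -0.2]
finger_gap: 0.0854
t 21.60 pos [ 0.516 -0.097  0.241] gap 0.0854 F [-0.787  0.106 -0.22 ] j [-0.208  0.264  1.842 -0.002  1.034  0.825]
units in present tool axes [0.114 0.025 0.235]  in goal axes [0.115 0.025 0.235] turn [ 0.    -0.002  0.006]
```

```bash
python3 -m pendant '[0.1,0.02,0.25,0,0,0,0.7, 0,0,0,0,0,0,0.4]'; python3 go.py .517 -.100 .235
```

```text
time_s: 21.85
tcp_pos: [0.5168, -0.0991, 0.2344]
tcp_rot: [0.001, 0.87, -0.493, 0.001]
contact_force: [-0.4, 0.6, 0.2]
finger_gap: 0.0518
t 21.85 pos [ 0.517 -0.099  0.234] gap 0.0518 F [-0.419  0.642  0.155] j [-0.211  0.274  1.845 -0.002  1.021  0.821]
units in present tool axes [ 0.034  0.011 -0.023]  in goal axes [ 0.034  0.011 -0.023] turn [ 0.001 -0.002  0.007]
```

```bash
python3 -m pendant '[0,0,0,0,0,0,0.1, 0,0,0,0,0,0,0, 0,0,0,0,0,0,0, 0,0,0,0,0,0,0]'; python3 go.py .517 -.100 .235; python3 - <<'E'
from h import *
for n in('scene',):
    p,d=eyes.read_camera(n)
    x,y={'top':(300,100),'scene':(260,60)}[n]
    cv2.imwrite(f'pics/f_{n}.png',cv2.resize(p[y:y+200,x:x+240],None,fx=3,fy=3))
E
```

```text
time_s: 22.35
tcp_pos: [0.5176, -0.0993, 0.2358]
tcp_rot: [0.0, 0.87, -0.493, 0.002]
contact_force: [0.4, 0.0, -2.2]
finger_gap: 0.0077
t 22.35 pos [ 0.518 -0.099  0.236] gap 0.0077 F [ 0.4    0.042 -2.173] j [-0.211  0.273  1.844 -0.002  1.022  0.821]
units in present tool axes [0.011 0.034 0.033]  in goal axes [0.011 0.034 0.033] turn [-0.001 -0.003  0.006]
```

View pics/f_scene.png

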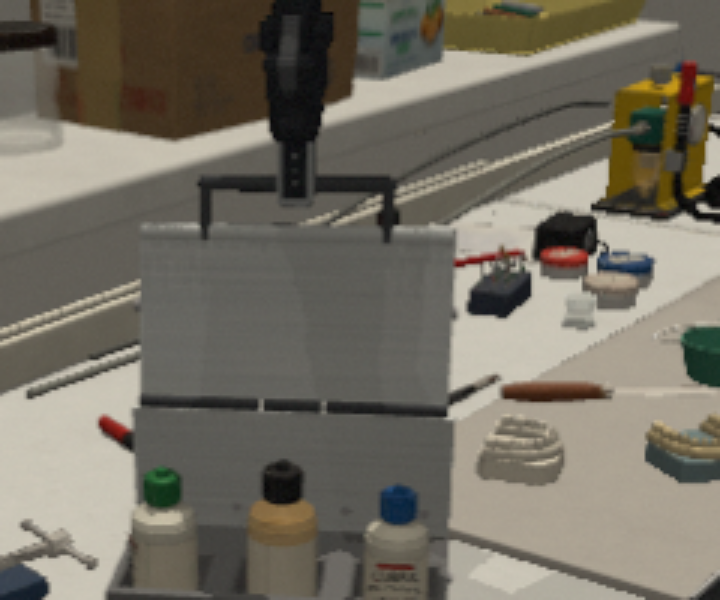

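```bash
cat > fl.py <<'E'
from h import *
np.set_printoptions(precision=3,suppress=True)
s,p,Q=tcp(); c,sn=np.cos(-1.038),np.sin(-1.038)
d=p-[.4778,-.0335,0]; x=c*d[0]+sn*d[1]; y=-sn*d[0]+c*d[1]
zb=p[2]+.0115
print('t %.2f'%s['time_s'],'rack xy',x,y,'z',p[2],'angle deg',np.degrees(np.arctan2(zb-.114,.056-x)),'r',np.hypot(zb-.114,.056-x),'F',s['contact_force'],'gap',s['finger_gap'])
for a in (90,80,70,60):
    t=np.array([.056-.135*np.cos(np.radians(a)),0,.114+.135*np.sin(np.radians(a))-.0115])
    print(a,'need units (tool x,z)',(t[0]-x)/.025,-(t[2]-p[2])/.025)
E
python3 fl.py
python3 -m pendant '[-0.47,0,-0.06,0,0,0,0, -0.47,0,-0.02,0,0,0,0, -0.47,0,0.02,0,0,0,0]'; python3 fl.py
```

```text
t 22.40 rack xy 0.07691051294422188 0.0008225183737141442 z 0.23580451764230928 angle deg 98.91492711356672 r 0.13493459147097608 F [ 0.498  0.001 -1.424] gap 0.00795322896942005
90 need units (tool x,z) -0.8364205177688755 -0.06781929430762834
80 need units (tool x,z) -1.7741206771702993 0.014218839426448637
70 need units (tool x,z) -2.6833292917274867 0.25784055344846624
60 need units (tool x,z) -3.5364205177688754 0.655643525256403
time_s: 22.78
tcp_pos: [0.4992, -0.0683, 0.2377]
tcp_rot: [0.0, 0.87, -0.494, 0.003]
contact_force: [3.1, -1.1, -6.7]
finger_gap: 0.0077
t 22.77 rack xy 0.040870094843727174 0.000744270588345277 z 0.23773757419878777 angle deg 83.61649369712413 r 0.13608128271445138 F [ 3.103 -1.058 -6.705] gap 0.0077070644702609305
90 need units (tool x,z) 0.6051962062509127 0.009502967951511287
80 need units (tool x,z) -0.3325039531505111 0.09154110168558827
70 need units (tool x,z) -1.2417125677076986 0.33516281570760587
60 need units (tool x,z) -2.0948037937490875 0.7329657875155426
```

```bash
python3 -m pendant '[-0.4,0,0.1,0,0,0,0, -0.4,0,0.12,0,0,0,0, -0.35,0,0.12,0,0,0,0]'; python3 fl.py
```

```text
time_s: 23.15
tcp_pos: [0.4835, -0.0415, 0.2303]
tcp_rot: [0.0, 0.87, -0.493, 0.004]
contact_force: [-2.8, 1.1, 7.6]
finger_gap: 0.0075
t 23.15 rack xy 0.009836284103421272 0.0008684920293534478 z 0.2302524243080604 angle deg 70.1325284760849 r 0.13583729451798846 F [-2.801  1.105  7.631] gap 0.007474076309105842
90 need units (tool x,z) 1.8465486358631489 -0.2899030276775838
80 need units (tool x,z) 0.908848476461725 -0.20786489394350682
70 need units (tool x,z) -0.00036013809546264763 0.035756820078510776
60 need units (tool x,z) -0.8534513641368515 0.43355979188644755
```

```bash
python3 -m pendant '[-0.35,0,0.15,0,0,0,0, -0.28,0,0.14,0,0,0,0, -0.2,0,0.1,0,0,0,0, 0,0,0,0,0,0,0]'; python3 fl.py
```

```text
time_s: 23.65
tcp_pos: [0.4716, -0.0215, 0.22]
tcp_rot: [0.0, 0.87, -0.492, 0.004]
contact_force: [0.7, -1.3, -0.2]
finger_gap: 0.0077
t 23.65 rack xy -0.013534877113465564 0.000746440939108692 z 0.21998311320038483 angle deg 59.379930013920266 r 0.13651879366021075 F [ 0.668 -1.266 -0.237] gap 0.00767566612140955
90 need units (tool x,z) 2.7813950845386226 -0.7006754719846064
80 need units (tool x,z) 1.8436949251371983 -0.6186373382505295
70 need units (tool x,z) 0.9344863105800107 -0.37501562422851187
60 need units (tool x,z) 0.08139508453862188 0.02278734757942491
```

```bash
python3 -m pendant '[0.03,0,0,0,0,0,0, 0,0,0,0,0,0,0]'; python3 fl.py|head -1; python3 - <<'E'
from h import *
from rk import *
for n in('scene','top'):
    p,d=eyes.read_camera(n)
    P,uv=cloud(n,d,np.ones_like(d,bool)); L=T(0,0,1.038,P-[.4778,-.0335,0])
    dx=.056-L[:,0]; dz=L[:,2]-.114; r=np.hypot(dx,dz); a=np.degrees(np.arctan2(dz,dx))
    k=(r>.05)&(r<.105)&(abs(L[:,1])<.09)&(a>20)&(a<100)
    print(n,k.sum(),'angle pct',np.percentile(a[k],[5,25,50,75,95]) if k.any() else '')
    if k.sum()>50:
        w,v=np.linalg.eigh(np.cov(np.c_[dx[k],dz[k]].T)); e=v[:,1]*np.sign(v[1,1]); print('plane slope deg',np.degrees(np.arctan2(e[1],e[0])))
    x,y={'top':(300,100),'scene':(260,60)}[n]
    cv2.imwrite(f'pics/g_{n}.png',cv2.resize(p[y:y+200,x:x+240],None,fx=3,fy=3))
E
python3 fl.py|head -1
```

```text
time_s: 23.9
tcp_pos: [0.4719, -0.0219, 0.2203]
tcp_rot: [0.0, 0.87, -0.493, 0.003]
contact_force: [0.0, -1.0, 1.9]
finger_gap: 0.0079
t 23.90 rack xy -0.013009119088685914 0.0007683695630003838 z 0.22028229365003654 angle deg 59.6337911240458 r 0.13650980629559137 F [ 0.045 -0.953  1.89 ] gap 0.007872393865847377
scene 2096 angle pct [56.11623435 57.17201039 57.75316717 58.29900046 59.02896882]
plane slope deg 58.95966774004902
top 0 angle pct 
t 24.00 rack xy -0.012990622283229582 0.0007727556755824571 z 0.2202646495337136 angle deg 59.63674636264785 r 0.13648523232506016 F [-0.685 -0.626  3.353] gap 0.007424458889482363
```

View pics/g_scene.png

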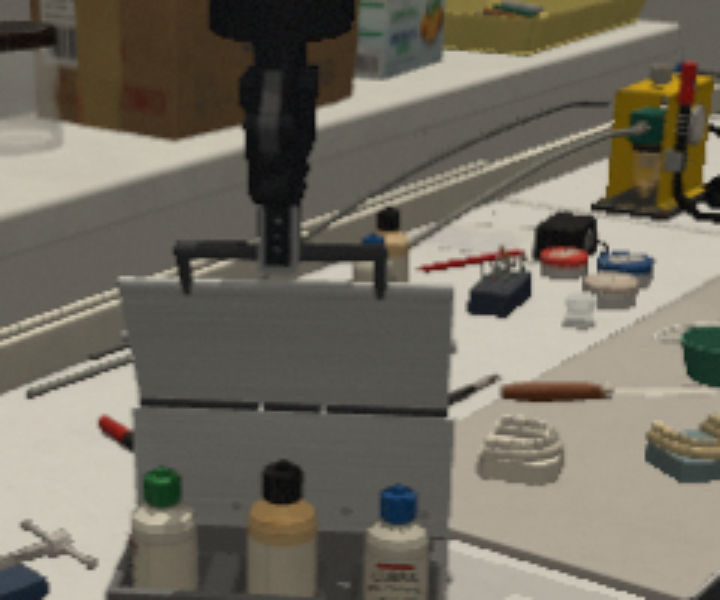

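```bash
python3 - <<'E'
from h import *
from scipy.optimize import least_squares
np.set_printoptions(precision=4,suppress=True)
p,d=eyes.read_camera('scene'); P,uv=cloud('scene',d,np.ones_like(d,bool))
for nm,c,r,z in(('blue c0',(.4114,-.0587),.019,.069),('brown c1',(.4717,-.0232),.021,.078),('green c2',(.532,.0123),.020,.072)):
    k=(np.hypot(P[:,0]-c[0],P[:,1]-c[1])<.03)&(P[:,2]>.04)&(P[:,2]<z)
    f=least_squares(lambda q:np.hypot(P[k,0]-q[0],P[k,1]-q[1])-r,c,loss='soft_l1',f_scale=.001)
    m=(np.hypot(P[:,0]-c[0],P[:,1]-c[1])<.025)&(P[:,2]>.06)
    print(nm,f.x,'off mm',(f.x-c)*1e3,'top z',np.percentile(P[m,2],99.5))
for q in("arch_model_4","rubber_former","die_crown","polish_wheel_1"):
    r=mark_of('scene',q); print(q,r and (round(r[0]['confidence'],2),at_z('scene',r[0]['pixel'],0)[0]))
E
python3 fl.py|head -1
```

```text
blue c0 [ 0.4114 -0.0597] off mm [ 0.0462 -0.9544] top z 0.23471934003921108
brown c1 [ 0.4706 -0.0252] off mm [-1.0566 -2.0482] top z 0.33486442988542414
green c2 [0.5334 0.0109] off mm [ 1.4457 -1.399 ] top z 0.23488227365081088
arch_model_4 (0.64, array([0.4065, 0.1582, 0.    ]))
rubber_former (0.68, array([0.3753, 0.0786, 0.    ]))
die_crown (0.72, array([ 0.9784, -0.702 ,  0.    ]))
polish_wheel_1 (0.86, array([0.3247, 0.2089, 0.    ]))
t 24.25 rack xy -0.013032088944879694 0.0007702895302900657 z 0.22024279347337294 angle deg 59.61708901247796 r 0.13648734270622728 F [-1.362  0.306  5.234] gap 0.007443039883378296
```

```bash
python3 - <<'E'
from h import *
p,d=eyes.read_camera('scene'); cv2.imwrite('pics/z.png',cv2.resize(p[220:400,200:440],None,fx=3,fy=3))
for i in range(4): eyes.read_camera('scene')
for r in mark_of('scene','die_crown'): print(r['confidence'],at_z('scene',r['pixel'],0)[0])
E
python3 fl.py|head -1
```

```text
0.62 [0.33715238 0.16210106 0.        ]
t 24.55 rack xy -0.013039031457147522 0.0007728105874565136 z 0.22020793449310694 angle deg 59.607171721750134 r 0.1364607845030013 F [-1.565 -1.226  4.767] gap 0.007367507641387945
```

View pics/z.png

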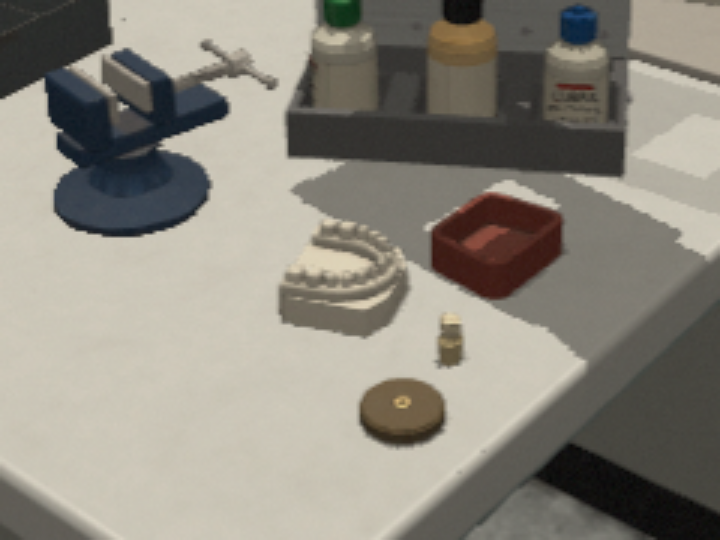

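Everything is in place: the bystanders haven't moved, the bottles stand in their cells, and the flap is steady at about 59.6°. I'm handing in the job.

```bash
python3 -c "
from workcell import job; print(job.close_job())"
```

```text
the job is handed in; nothing more can be done
None
```

I put the green-capped bottle_4 upright in cell 2 and the black-capped bottle_1 upright in cell 1; bottle_2 was already in cell 0. I then pinched the flap bar from above, swung it forward from its stop, and handed in at 24.6 s with the gripper still holding it.

**Last checks:**
- **Flap:** it was at about 59.6° from the tool position and steady over the last readings. The depth picture gave a plate slope of about 59°. Gap reading is 7.4 mm on the 10 mm bar; the bottles also read 1–2 mm under their true size.
- **Bottles:** all three stand upright, with axes within about 2.5 mm of the cell centres. I checked depth in the cells only from the TCP height at release and by eye. The height readout in the last script was spoiled by the flap and gripper, so I ignored it.
- **Bystanders:** all four show in the last picture where they started. One network reading of the die was false (a far-off spot at 0.98, -0.70), but a second reading and the picture put it back in place.
- **Wrist force:** the vertical force reading rose to about 5 N while holding, with no visible movement.

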